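# Take the stirring paddle off the barbed hook and stand it in the glass cup

### The arm

A 6-joint arm with a two-finger parallel gripper is mounted at the origin on a cart in front of the work surface, level with it; the furniture and walls round the work are solid. World frame = base frame: x ahead of the robot, y to its left, z up, the work surface at z = 0. Lengths are in m, angles in rad, forces in N, time in s.
With the tool pointing down it reaches from about 0.3 to 0.875 m from the base axis. Payload 6.4 kg.
Tool frame: the origin (TCP) lies midway between the tips of the shut fingers; the grasp point (between the pads) lies 19 mm behind it; z points along the fingers, y is the line along which they close (so a half turn about z gives the same grasp; the last joint's range is limited). The gripper opens to 85 mm and grips with 20 to 120 N. Pads are 22 mm wide; open, the fingers measure 114 mm over their backs; the gripper's body (76 mm by 85 mm) begins 54 mm behind the grasp point. The pads swing forward as they close: fully open they stand 13 mm farther back than shut.
Start: joints at [0.959, 0.181, 1.607, -0, 1.354, -0.206], TCP at [0.227, 0.528, 0.231] pointing down, gripper open.
Joint ranges: [-2.99, 2.99], [-0.89, 2.07], [0.3, 2.58], [-1.14, 4.28], [0, 2.63], [-3.12, 3.12]. Speed limits (rad/s): [2.57, 2.57, 3.01, 3.14, 3.14, 3.14].

### API

Orientations are given as a unit quaternion [w, x, y, z].
In Python, from bench import ctrl gives the robot as it stands. The module is installed in compiled form; this text tells all that it offers.
- The arm moves only by the tool move_arm, never from a script. Its argument "plan" is one flat list of numbers, 6 for each row, row after row: the shift along the world's x, y, z in units of 50 mm (1.0 is 50 mm), then the turn, a rotation vector about the world's x, y, z in rad. A call has 1 to 10 rows; each row is the pose to reach, as a shift and turn from the pose commanded when the call began; what a row does not reach only later rows make up. A row lasts 1/8 s, in which the tool goes at most 62.5 mm and 10.7 degrees, less where a joint would pass 70% of its speed; a pose out of reach is approached as far as the arm can. A call with a gripper value outside its range is refused whole. "grip" is the finger opening in mm, from 0 to 85.4, set as the call begins (left out, the last holds). The fingers move at their own pace and stop on an object; the grip force is fixed at half the most. Time passes only in rows, so rows that repeat a pose let the fingers close. It gives the time, the measured TCP pose, the force, the opening and the grip force at its end, in the units of the state.
- ctrl.get_obs(): the state, without advancing time (a new reading comes with each control period).
- ctrl.camera(name): name is "scene" or "top" or "wrist"; returns a dict with "pixels" (384x512x3 uint8, red, green, blue), "fx", "fy", "cx", "cy" (pixels), "origin" and "attitude" of the camera in the world. Camera axes: x right, y down, z forward; pixel columns grow to the right and rows downward; lengths in m; the calibration is good to about 2 mm. A picture is of the moment at which its call begins. There is no depth.
- ctrl.hand_in(): hands the job in; it is judged then, once.
The state is a dict: "time_s": time; "q": joint angles; "dq": joint speeds; "joint_efforts": joint torques, N m; "eef_pos": TCP position; "eef_rot": TCP orientation; "wrist_force": force on the tool from outside, world axes, zero at the start; "torque": the same for the moment, N m; "opening": opening from 0.0 (shut) to 1.0 (fully open); "grasp_force": force on a finger pad.
Only numpy, scipy, OpenCV 4.12 (cv2) and the standard library are available. Lean on these libraries where they do the work, as an engineer would, in place of code of your own. Each camera call takes 0.05 s, during which the arm holds its last target. There are 200 camera calls.

### The job

Take the wooden stirring paddle off the barbed hook of the steel stand: raise it, tilt it and work it out over the upturned beaded end by feel, never forcing it against the hook. Then stand it, blade down, in the empty glass cup, lowering it to the bottom before you let go and without pressing hard on the glass. Leave the cup upright on the worktop and the other things where they are.

Things in the scene. Friction and masses are not known exactly. Their poses are not given: they have to be found in the camera images.
- stand: Steel hanging stand, fixed. Round foot 90 mm across, 15 mm high; post 12 mm thick; on top a level sleeve 18 mm thick with a screw head reaching 166 mm above the worktop. Origin: centre of the foot's underside; z up; +x is the way the prong points (about the robot's right). The hook is stiff; the paddle must not load it with more than 20 N.
- hook_root (a point): Point where the prong's mid-line crosses the post axis, 150 mm above the worktop. The prong is a level flat bar 8 mm wide, 6 mm high, running along the stand's +x to a bend 45 to 69 mm from this point (set length, locked, differs each start, not measured: find it by feel or sight).
- sleeve_mouth (a point): Where the prong leaves the sleeve, 18 mm from hook_root along +x. The hook's end: past the bend the same bar rises outward at 50 degrees above level for 20 mm and ends in a ball 9 mm across. With the paddle upright and the bar mid-height in its slot, the slot's upper front edge meets the rising bar when the slot centre is about 4 mm short of the bend.
- paddle: Wooden stirring paddle, 159 mm long, 40 to 85 g, hanging on the prong. Origin: slot centre; z up along the handle, x along the slot's axis (as it hangs, the prong's way), y across. Slot 12 mm high, 13 mm wide, 10 mm deep. Hanging, the slot's top edge rests on the bar (origin 3 mm below the bar's mid-line). Eye 26 mm wide, to 17 mm above and below; handle and flat round blade 30 mm below it.
- paddle_grip (a point): Middle of the paddle's grip tab, 40 mm above the slot centre: 20 mm wide (y), 10 mm thick (x), from 17 to 64 mm above the slot centre. Upright, the paddle cannot pass the rising end of the hook: it must be tilted 25 to 70 degrees (50 fits best, square to the rising bar), blade swinging outward, top leaning back over the post.
- paddle_tip (a point): Lowest point of the paddle's blade, 95 mm below the slot centre along the paddle's -z.
- cup: Empty clear glass cup, 88 mm across at the rim, 78 mm high, loose, about 0.4 kg, with one loop handle on its -y side. Origin on the worktop under it, 16 mm from the bowl's axis towards the handle; z up.
- cup_floor (a point): Centre of the cup's inner floor on the bowl's axis, 7 mm above the worktop; the rim is 71 mm higher, the inner floor about 32 mm across, the sides flaring upward. The paddle must not press on the glass with more than 20 N.
- salt_shaker: Glass salt shaker, 44 mm across, 90 mm high, standing behind the work; origin centre of its underside. Leave alone.
- garlic: Garlic bulb, 60 mm, behind the work; origin under its centre. Leave alone.
- pepper_mill: Dark wooden pepper mill, 58 mm across, 150 mm high, behind the work; origin centre of its underside. Leave alone.

How it is judged:
By the outcome, as a careful person would: the job done as asked, in the order asked, and still so for the second after the job is handed in, with the robot touching nothing.
It also fails if it takes over 67 s, if anything falls off the work surface, if the arm or the gripper's body presses on something with over 40 N, if the wrist force passes 120 N, or if a joint passes its speed limit or range.

## Working session

There is one attempt and no reset: what is moved stays moved. The work goes in short steps, Python scripts to look and compute and a tool call to move; the robot and the scene stay as the last step left them, time stands still between calls to the robot, and variables do not carry over. Pictures are saved under pics/ and viewed, at most 10 in all, crops included, and the job is handed in when it is done.

Besides the shell and the picture viewer there is one more tool, called after "Emit:" as name(argument=value, ...) on one line, values as JSON. move_arm: Moves the arm, as the interface text tells. Its arguments: {"type":"object","properties":{"plan":{"type":"array"},"grip":{"type":"number"}},"required":["plan"]}

```bash
mkdir -p pics
cat > h.py <<'E'
import numpy as np, cv2
from scipy.spatial.transform import Rotation as R
from bench import ctrl
def cam(n):
    c=ctrl.camera(n); return c
def rot(c):
    a=np.array(c["attitude"],float)
    return a if a.shape==(3,3) else R.from_quat(a[[1,2,3,0]]).as_matrix()
def ray(c,u,v):
    d=rot(c)@np.array([(u-c["cx"])/c["fx"],(v-c["cy"])/c["fy"],1]); return np.array(c["origin"]),d
def onz(c,u,v,z):
    o,d=ray(c,u,v); return o+d*(z-o[2])/d[2]
def proj(c,p):
    q=rot(c).T@(np.array(p)-np.array(c["origin"])); return c["fx"]*q[0]/q[2]+c["cx"],c["fy"]*q[1]/q[2]+c["cy"]
def tri(c1,p1,c2,p2):
    o1,d1=ray(c1,*p1);o2,d2=ray(c2,*p2)
    s=np.linalg.lstsq(np.c_[d1,-d2],o2-o1,rcond=None)[0]
    a=o1+d1*s[0];b=o2+d2*s[1];return (a+b)/2,np.linalg.norm(a-b)
def save(c,n): cv2.imwrite("pics/"+n,c["pixels"][:,:,::-1])
E
python3 - <<'E'
from h import *
import pickle
cs={n:cam(n) for n in("scene","top")}
pickle.dump(cs,open("c0.pkl","wb"))
for n,c in cs.items(): print(n,c["origin"],c["attitude"],c["fx"],c["cx"],c["cy"]); save(c,n+"0.png")
print(ctrl.get_obs())
E
```

```text
scene [ 0.00923397 -0.47553064  0.82961654] [-0.36127336  0.82776194 -0.39467237  0.1688948 ] 469.8856987340355 265.8950139564135 199.3120481742913
top [ 0.42407303 -0.0247045   1.10874815] [-0.05648553  0.70831566 -0.70238404  0.04189248] 466.03979194742266 253.02151614471526 191.1704712015463
{'time_s': 0.1, 'q': array([ 9.58643997e-01,  1.81504494e-01,  1.60786130e+00, -1.97596533e-05,
        1.35378599e+00, -2.06317932e-01]), 'dq': array([-0.00066091, -0.00095915, -0.00145183,  0.00150972, -0.00015959,
        0.00203053]), 'joint_efforts': array([ 1.61252701e-03, -4.45865822e+01, -3.52241063e+01, -1.17383725e-04,
        4.00205143e-03, -1.01165429e-05]), 'eef_pos': array([0.22672332, 0.52789975, 0.23047558]), 'eef_rot': array([-3.01345788e-04,  2.01525378e-01,  9.79482983e-01, -7.19032846e-04]), 'wrist_force': array([-0.40278152, -0.11458099,  0.25590176]), 'torque': array([ 0.00419634,  0.02306179, -0.05966292]), 'grasp_force': 0.0, 'opening': 0.999111376423203}
```

View pics/scene0.png

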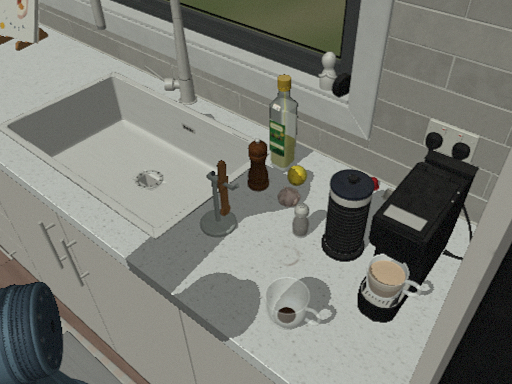

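View pics/top0.png

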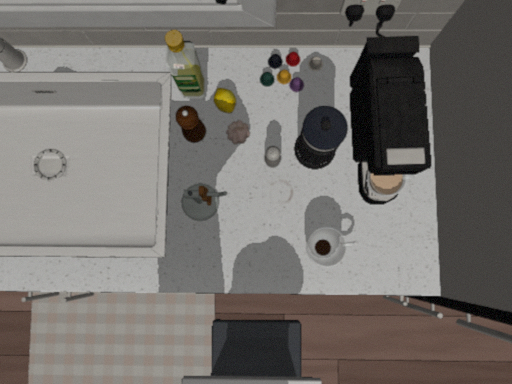

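Run:
```python
import cv2,numpy as np
s=cv2.imread("pics/scene0.png");t=cv2.imread("pics/top0.png")
a=cv2.resize(s[145:345,185:345],(480,600),interpolation=3)
b=cv2.resize(t[165:290,170:370],(800,500),interpolation=3)
cv2.imwrite("pics/a.png",a);cv2.imwrite("pics/b.png",b)
```

```text
(no output)
```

View pics/a.png

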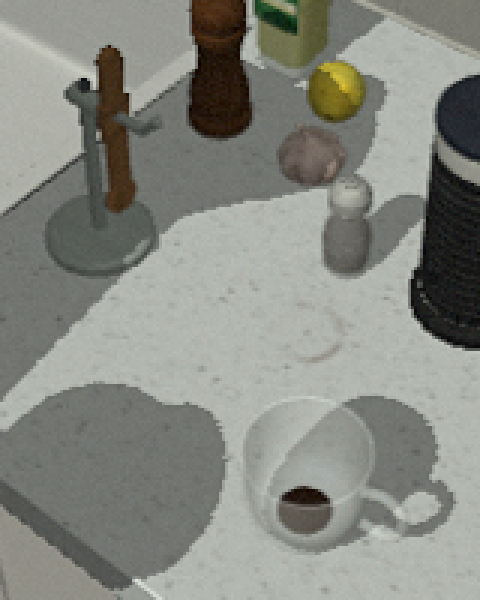

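View pics/b.png

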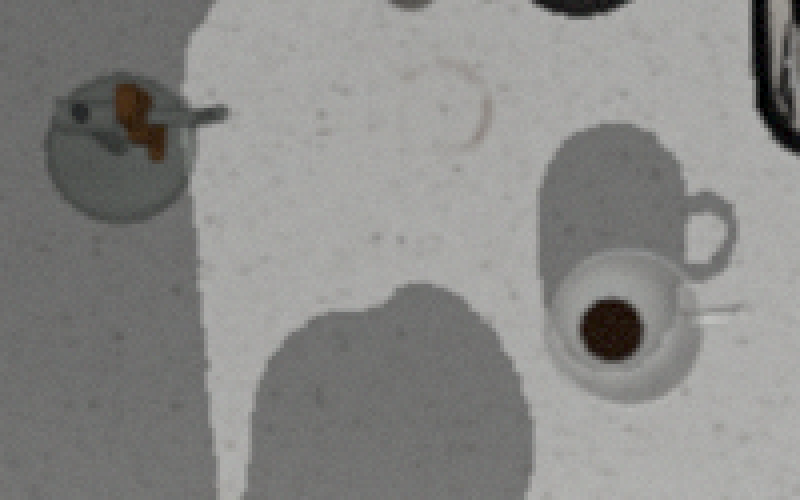

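Run:
```python
from h import *
import pickle
C=pickle.load(open("c0.pkl","rb"));S,T=C["scene"],C["top"]
print("x dirs",rot(T).round(2).tolist())
print("floor top",onz(T,323,247.25,.007),"scene",onz(S,286,315,.007),"rim",onz(T,326.25,246.5,.078))
print("foot",onz(T,200,201.75,.012), "foot scene",onz(S,185+102/3,145+232/3,.012))
print("screw",tri(S,(212.7,173.3),T,(190,193.25)),onz(T,190,193.25,.166))
print("ball",tri(S,(236,185.7),T,(226,193.25)),onz(T,226,193.25,.165))
print("padtop",tri(S,(221.3,161),T,(202.5,188.75)))
print("padtip",tri(S,(225,214.3),T,(209,203.5)))
# wood mask
for n,c in C.items():
    h=cv2.cvtColor(c["pixels"],cv2.COLOR_RGB2HSV)
    m=cv2.inRange(h,(5,110,40),(18,255,200))
    k,l,st,ce=cv2.connectedComponentsWithStats(m)
    for i in range(1,k):
        if st[i,4]>20: print(n,st[i],ce[i])
```

```text
x dirs [[0.01, -0.99, 0.14], [-1.0, -0.01, 0.02], [-0.02, -0.14, -0.99]]
floor top [ 0.44698914 -0.16630133  0.007     ] scene [ 0.44902989 -0.16415683  0.007     ] rim [ 0.44721075 -0.16429302  0.078     ]
foot [0.55145652 0.12443186 0.012     ] foot scene [0.55157785 0.11868142 0.012     ]
screw (array([0.55199025, 0.12422524, 0.16339   ]), np.float64(0.0019250781597645982)) [0.55093147 0.12446487 0.166     ]
ball (array([0.55050842, 0.05103718, 0.16846679]), np.float64(0.0016808124610591113)) [0.55158995 0.05073838 0.165     ]
padtop (array([0.55345869, 0.09312851, 0.21260271]), np.float64(0.0005960011265957763))
padtip (array([0.54522428, 0.09457627, 0.05883657]), np.float64(0.008413891848579049))
scene [18  0  6 10 29] [20.06896552  4.5862069 ]
scene [39 29  9 11 59] [42.08474576 34.22033898]
scene [ 0 35 12  9 58] [ 3.86206897 38.68965517]
scene [16 41 16  9 83] [21.34939759 44.56626506]
scene [249 141  17  22 272] [256.55882353 150.97794118]
scene [217 161  13  55 400] [222.79 187.17]
scene [255 171  11  12  50] [260.42 177.14]
scene [249 181  20   9  55] [259.41818182 185.47272727]
top [176 107  23  23 332] [187.2560241  118.82228916]
top [199 186  12  19 121] [204.09917355 194.28099174]
```

Emit:
move_arm(plan=[0.3,-0.4,0.6,0,0,-0.06,1.0,-1.2,1.2,0,0,-0.2,1.7,-2.2,1.2,0,0,-0.34,2.4,-3.2,1.2,0,0,-0.48,3.1,-4.2,1.2,0,0,-0.62,3.8,-5.2,1.2,0,0,-0.76,4.5,-6.2,1.2,0,0,-0.9,5.2,-7.1,1.2,0,0,-1.04,5.9,-7.9,1.2,0,0,-1.166,6.5,-8.7,1.2,0,0,-1.166], grip=60)

```text
time_s: 1.35
eef_pos: [0.5528, 0.0916, 0.2908]
eef_rot: [-0.0, 0.708, 0.706, -0.0]
wrist_force: [0.9, 1.1, 0.3]
opening: 0.702
grasp_force: 0.0
```

Emit:
move_arm(plan=[0,0,0,0,0,0,0,0,0,0,0,0])

```text
time_s: 1.6
eef_pos: [0.5515, 0.0935, 0.2907]
eef_rot: [-0.001, 0.708, 0.707, -0.0]
wrist_force: [-1.0, 0.6, 0.5]
opening: 0.701
grasp_force: 0.0
```

Run:
```python
from h import *
import pickle
C={n:cam(n) for n in("wrist","top","scene")}
pickle.dump(C,open("c1.pkl","wb"))
c=C["wrist"];save(c,"w1.png");print(c["origin"],rot(c).round(3).tolist(),c["fx"],c["cx"],c["cy"])
o=ctrl.get_obs();print(o["eef_pos"],o["eef_rot"],o["q"],o["wrist_force"],o["opening"])
print("expect top",proj(c,[.5535,.093,.211]),"screw",proj(c,[.551,.124,.166]),"ball",proj(c,[.551,.051,.168]))
```

```text
[0.55313    0.17626619 0.43381365] [[1.0, -0.001, -0.003], [-0.002, -0.948, -0.317], [-0.002, 0.317, -0.948]] 270.78280392015847 255.91594682063055 195.78856009764496
[0.55132035 0.09447359 0.29131784] [-1.21685320e-04  7.06869842e-01  7.07343630e-01  2.89400418e-05] [-4.25982667e-02  1.01017185e-01  1.57516878e+00  2.08343559e-04
  1.46554687e+00 -4.32902075e-02] [ 0.05992472  0.25578334 -0.10285022] 0.7069720874129117
expect top (np.float64(257.03694350458454), np.float64(205.2005800687114)) screw (np.float64(254.4437978149381), np.float64(160.3479748979757)) ball (np.float64(254.65917034804244), np.float64(227.75438691043004))
```

View pics/w1.png

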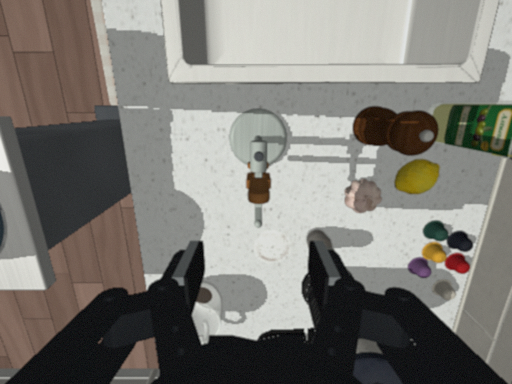

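Run:
```python
from h import *
import pickle
C=pickle.load(open("c1.pkl","rb"));c=C["wrist"]
print("screw",onz(c,259,156,.166),"ball",onz(c,258.5,222.5,.166))
h=cv2.cvtColor(c["pixels"],cv2.COLOR_RGB2HSV)
m=cv2.inRange(h,(3,90,20),(18,255,200));m[:,:240]=0;m[:,280:]=0;m[:160]=0;m[210:]=0
for v in range(160,210):
    u=np.where(m[v])[0]
    if len(u): print(v,u.min(),u.max(),c["pixels"][v,259],end="; ")
print()
g=c["pixels"][205:235,250:268].mean(2).astype(int)
print(g)
```

```text
screw [0.55554384 0.12836073 0.166     ] ball [0.55514585 0.05627624 0.166     ]
163 248 249 [162 169 161]; 164 248 267 [163 170 161]; 165 248 267 [160 167 159]; 166 248 249 [161 168 161]; 167 249 249 [159 166 159]; 173 250 265 [157 166 157]; 174 248 268 [164 173 164]; 175 248 268 [168 175 168]; 176 248 268 [162 170 163]; 177 248 268 [121 123 115]; 178 248 268 [79 69 56]; 179 247 269 [66 45 26]; 180 247 269 [68 47 24]; 181 247 269 [71 46 29]; 182 247 269 [71 47 30]; 183 247 269 [69 46 22]; 184 247 269 [73 50 29]; 185 247 269 [70 46 28]; 186 247 269 [69 48 27]; 187 247 269 [68 45 25]; 188 248 268 [67 48 24]; 189 249 267 [66 48 28]; 190 249 267 [61 43 21]; 191 249 267 [64 44 23]; 192 249 268 [63 41 25]; 193 249 268 [66 45 26]; 194 249 268 [82 57 32]; 195 249 268 [89 62 31]; 196 249 268 [96 65 39]; 197 249 268 [95 66 36]; 198 249 268 [98 67 37]; 199 249 267 [101  68  41]; 200 250 267 [101  69  40]; 201 251 266 [97 65 33]; 202 253 264 [98 66 36]; 
[[208 209 212 210 191 176 172 173 170 169 166 162 187 210 215 217 217 217]
 [209 212 212 210 193 175 173 170 168 169 164 165 194 214 213 215 2
[... 1408 characters left out ...]
185 209 207 200 198 203]
 [210 213 210 210 205 194 182 171 162 145 142 176 203 211 208 202 203 203]
 [213 211 213 212 211 204 194 180 166 169 182 202 211 216 212 209 206 205]
 [213 213 214 212 213 211 209 199 198 199 206 211 213 212 211 210 207 204]
 [214 213 214 211 213 215 211 212 213 211 213 214 212 213 211 210 209 210]
 [212 212 208 211 212 211 210 212 212 213 212 214 213 213 213 215 215 218]
 [210 212 213 211 211 212 212 212 211 211 213 212 215 215 219 218 219 221]
 [213 211 213 211 213 214 211 213 212 212 213 216 216 218 219 221 219 220]
 [212 210 214 209 211 212 213 205 207 209 212 217 218 217 218 216 217 216]
 [212 213 212 211 210 211 210 205 201 206 213 217 216 215 216 214 213 213]]
```

Run:
```python
from h import *
import pickle
C=pickle.load(open("c1.pkl","rb"));c=C["wrist"]
print("top",onz(c,258.5,198.5,.211),"ball",onz(c,257.5,224,.165))
```

```text
top [0.55477583 0.09922263 0.211     ] ball [0.55407121 0.05405481 0.165     ]
```

Emit:
move_arm(plan=[0.03,0.02,-0.7,0,0,0,0.03,0.02,-1.4,0,0,0,0.03,0.02,-2.0,0,0,0,0.03,0.02,-2.33,0,0,0,0.03,0.02,-2.33,0,0,0], grip=60)

```text
time_s: 2.38
eef_pos: [0.5526, 0.0949, 0.174]
eef_rot: [-0.001, 0.707, 0.707, -0.001]
wrist_force: [0.2, -0.5, 0.3]
opening: 0.701
grasp_force: 0.0
```

Emit:
move_arm(plan=[0,0,0,0,0,0,0,0,0,0,0,0,0,0,0,0,0,0,0,0,0,0,0,0,0,0,0,0,0,0,0,0,0,0,0,0], grip=0)

```text
time_s: 3.12
eef_pos: [0.5542, 0.0943, 0.1763]
eef_rot: [0.001, 0.707, 0.707, 0.001]
wrist_force: [-1.4, -0.5, 6.1]
opening: 0.218
grasp_force: 58.4
```

Run:
```python
from h import *
c=cam("wrist");save(c,"w2.png")
o=ctrl.get_obs();print(o)
```

```text
{'time_s': 3.175, 'q': array([-4.26223994e-02,  2.06266014e-01,  1.69348613e+00,  1.26338486e-04,
        1.23964251e+00, -4.15921507e-02]), 'dq': array([ 5.66772293e-04,  2.97240915e-05, -5.60481403e-04, -2.70424274e-04,
       -1.52975028e-03,  1.92289547e-04]), 'joint_efforts': array([-2.80335685e-01, -4.08104932e+01, -3.14192176e+01, -7.42519135e-02,
       -5.33085745e-01,  4.33659588e-03]), 'eef_pos': array([0.5542603 , 0.094307  , 0.17628471]), 'eef_rot': array([0.00076869, 0.70748498, 0.70672753, 0.00078771]), 'wrist_force': array([-1.45844373, -0.41642925,  7.49379746]), 'torque': array([ 0.07369512,  0.27669996, -0.00448872]), 'grasp_force': 58.44052478671074, 'opening': 0.21714631953695082}
```

View pics/w2.png

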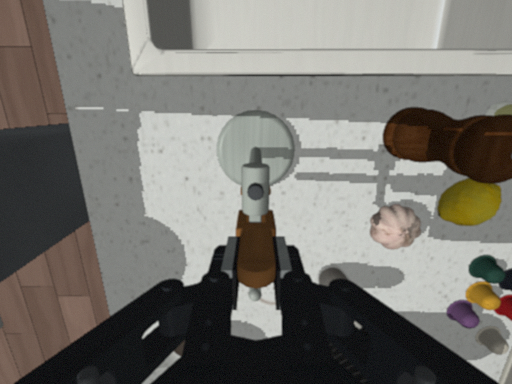

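Emit:
move_arm(plan=[0.0,0,0.05,0,0,0,0.02,0,0.1,0,0,0,0.02,0,0.1,0,0,0])

```text
time_s: 3.55
eef_pos: [0.5546, 0.0943, 0.1799]
eef_rot: [0.0, 0.707, 0.707, 0.0]
wrist_force: [0.1, -0.7, -0.7]
opening: 0.224
grasp_force: 58.5
```

```bash
cat > st.py <<'E'
from h import *
o=ctrl.get_obs();q=o["eef_rot"];r=R.from_quat([q[1],q[2],q[3],q[0]])
zt=-r.as_matrix()[:,2]  # paddle up
yt=r.as_matrix()[:,0]
print("t",round(o["time_s"],2),"tcp",o["eef_pos"].round(4),"F",o["wrist_force"].round(1),"T",o["torque"].round(2),"up",zt.round(3),"xt",yt.round(3),"slot",(o["eef_pos"]-zt*.0293).round(4),"q",o["q"].round(2),"grip",round(o["grasp_force"],1),round(o["opening"],3))
E
python3 st.py
```

```text
t 3.55 tcp [0.5546 0.0943 0.1799] F [ 0.1 -0.7 -0.7] T [ 0.    0.01 -0.  ] up [-0.  0.  1.] xt [ 0.001  1.    -0.   ] slot [0.5546 0.0943 0.1506] q [-0.04  0.2   1.69 -0.    1.25 -0.04] grip 58.5 0.224
```

Emit:
move_arm(plan=[0,-0.12,0,0,0,0,0,-0.24,0,0,0,0,0,-0.36,0,0,0,0,0,-0.44,0,0,0,0,0,-0.44,0,0,0,0])

```text
time_s: 4.18
eef_pos: [0.5545, 0.0719, 0.1798]
eef_rot: [-0.0, 0.708, 0.707, -0.0]
wrist_force: [-0.3, -0.4, 0.0]
opening: 0.221
grasp_force: 58.5
```

Emit:
move_arm(plan=[0,-0.02,0,0,0,0,0,-0.04,0,0,0,0,0,-0.04,0,0,0,0])

```text
time_s: 4.55
eef_pos: [0.5545, 0.0704, 0.1798]
eef_rot: [-0.0, 0.707, 0.707, 0.0]
wrist_force: [0.3, -0.5, -0.7]
opening: 0.22
grasp_force: 58.5
```

Emit:
move_arm(plan=[0,-0.02,0,0,0,0,0,-0.04,0,0,0,0,0,-0.04,0,0,0,0])

```text
time_s: 4.92
eef_pos: [0.5545, 0.0683, 0.1798]
eef_rot: [0.0, 0.707, 0.707, -0.0]
wrist_force: [-0.4, -0.2, -0.7]
opening: 0.223
grasp_force: 58.5
```

Emit:
move_arm(plan=[0,-0.02,0,0,0,0,0,-0.04,0,0,0,0,0,-0.04,0,0,0,0])

```text
time_s: 5.3
eef_pos: [0.5545, 0.0666, 0.1798]
eef_rot: [-0.0, 0.707, 0.707, 0.0]
wrist_force: [-0.1, 1.6, -0.5]
opening: 0.223
grasp_force: 58.5
```

Emit:
move_arm(plan=[0,-0.02,0,0,0,0,0,-0.03,0,0,0,0,0,-0.03,0,0,0,0])

```text
time_s: 5.68
eef_pos: [0.5545, 0.0659, 0.1799]
eef_rot: [-0.001, 0.707, 0.707, 0.001]
wrist_force: [-0.7, 6.0, 0.3]
opening: 0.219
grasp_force: 58.6
```

```bash
cat > pl.py <<'E'
import numpy as np
B=np.array([.0629,.1500]);L=.0293
# (d along path from bend [mm, neg=inward], tilt deg, raise mm)
W=[(-8,0,0),(-5,8,.5),(-2.5,16,1.1),(0,25,1.2),(2.5,34,1.1),(5,42,.5),(8,50,0),(14,50,0),(20,50,0),(26,50,0),(32,50,0),(45,50,0)]
def tcp(d,t,r):
    s=B+(np.array([-d,0]) if d<0 else d*np.array([-np.cos(np.radians(50)),np.sin(np.radians(50))]))/1000
    t=np.radians(t);return s+(L+r/1000)*np.array([np.sin(t),np.cos(t)])
if __name__=="__main__":
  for w in W: print(w,tcp(*w).round(4),"rad",round(-np.radians(w[1]),3),"units from cmd", ((tcp(*w)-np.array([.0644+.0005,.179+.0008]))/.05).round(3))
E
python3 pl.py
```

```text
(-8, 0, 0) [0.0709 0.1793] rad -0.0 units from cmd [ 0.12 -0.01]
(-5, 8, 0.5) [0.072  0.1795] rad -0.14 units from cmd [ 0.143 -0.006]
(-2.5, 16, 1.1) [0.0738 0.1792] rad -0.279 units from cmd [ 0.178 -0.012]
(0, 25, 1.2) [0.0758 0.1776] rad -0.436 units from cmd [ 0.218 -0.043]
(2.5, 34, 1.1) [0.0783 0.1771] rad -0.593 units from cmd [ 0.268 -0.054]
(5, 42, 0.5) [0.0796 0.176 ] rad -0.733 units from cmd [ 0.295 -0.076]
(8, 50, 0) [0.0802 0.175 ] rad -0.873 units from cmd [ 0.306 -0.097]
(14, 50, 0) [0.0763 0.1796] rad -0.873 units from cmd [ 0.229 -0.005]
(20, 50, 0) [0.0725 0.1842] rad -0.873 units from cmd [0.152 0.087]
(26, 50, 0) [0.0686 0.1888] rad -0.873 units from cmd [0.075 0.179]
(32, 50, 0) [0.0648 0.1933] rad -0.873 units from cmd [-0.002  0.271]
(45, 50, 0) [0.0564 0.2033] rad -0.873 units from cmd [-0.17  0.47]
```

Emit:
move_arm(plan=[0,0.06,-0.01,0,0,0,0,0.12,-0.01,0,0,0,0,0.132,-0.008,-0.07,0,0,0,0.143,-0.006,-0.14,0,0,0,0.16,-0.009,-0.21,0,0,0,0.178,-0.012,-0.279,0,0,0,0.178,-0.012,-0.279,0,0])

```text
time_s: 6.55
eef_pos: [0.5542, 0.0746, 0.1786]
eef_rot: [0.098, 0.7, 0.701, -0.099]
wrist_force: [-0.3, -0.3, -0.9]
opening: 0.224
grasp_force: 58.6
```

```bash
python3 st.py
```

```text
t 6.55 tcp [0.5542 0.0746 0.1786] F [-0.3 -0.3 -0.9] T [ 0.2  -0.02 -0.01] up [0.001 0.275 0.961] xt [-0.001  0.961 -0.275] slot [0.5542 0.0665 0.1505] q [ 0.08  0.25  1.66 -0.29  1.27  0.17] grip 58.6 0.224
```

Emit:
move_arm(plan=[0,0.008,0.0,-0.05,0,0,0,0.016,-0.01,-0.1,0,0,0,0.026,-0.02,-0.157,0,0,0,0.026,-0.02,-0.157,0,0])

```text
time_s: 7.05
eef_pos: [0.5544, 0.0755, 0.1779]
eef_rot: [0.152, 0.69, 0.691, -0.153]
wrist_force: [-0.6, 2.7, -0.3]
opening: 0.222
grasp_force: 58.8
```

```bash
python3 st.py
```

```text
t 7.05 tcp [0.5544 0.0755 0.1779] F [-0.6  2.7 -0.3] T [ 0.59  0.08 -0.08] up [0.    0.421 0.907] xt [-0.     0.907 -0.421] slot [0.5544 0.0632 0.1513] q [ 0.16  0.3   1.63 -0.44  1.31  0.3 ] grip 58.8 0.222
```

Emit:
move_arm(plan=[0,0.02,0.0,-0.05,0,0,0,0.044,-0.004,-0.1,0,0,0,0.064,-0.01,-0.159,0,0,0,0.064,-0.01,-0.159,0,0])

```text
time_s: 7.55
eef_pos: [0.5542, 0.0782, 0.177]
eef_rot: [0.206, 0.676, 0.676, -0.207]
wrist_force: [0.0, 0.6, -0.8]
opening: 0.224
grasp_force: 58.7
```

```bash
python3 st.py
```

```text
t 7.55 tcp [0.5542 0.0782 0.177 ] F [ 0.   0.6 -0.8] T [ 0.4  -0.08  0.03] up [0.001 0.559 0.829] xt [-0.     0.829 -0.559] slot [0.5542 0.0618 0.1527] q [ 0.24  0.37  1.6  -0.59  1.37  0.42] grip 58.7 0.224
```

Emit:
move_arm(plan=[0,0.014,-0.01,-0.07,0,0,0,0.03,-0.018,-0.14,0,0,0,0.03,-0.018,-0.14,0,0])

```text
time_s: 7.92
eef_pos: [0.5542, 0.0797, 0.176]
eef_rot: [0.253, 0.66, 0.66, -0.254]
wrist_force: [-0.7, -0.2, -0.5]
opening: 0.222
grasp_force: 58.6
```

```bash
python3 st.py
```

```text
t 7.92 tcp [0.5542 0.0797 0.176 ] F [-0.7 -0.2 -0.5] T [ 0.42 -0.01 -0.02] up [0.001 0.669 0.743] xt [-0.001  0.743 -0.669] slot [0.5541 0.0601 0.1543] q [ 0.3   0.44  1.57 -0.7   1.43  0.51] grip 58.6 0.222
```

Emit:
move_arm(plan=[0,0.005,-0.01,-0.07,0,0,0,0.01,-0.02,-0.14,0,0,0,-0.03,0.026,-0.14,0,0,0,-0.068,0.072,-0.14,0,0,0,-0.068,0.072,-0.14,0,0])

```text
time_s: 8.55
eef_pos: [0.5548, 0.0761, 0.1814]
eef_rot: [0.299, 0.642, 0.64, -0.298]
wrist_force: [0.2, 3.4, 2.1]
opening: 0.221
grasp_force: 59.1
```

```bash
python3 st.py
```

```text
t 8.55 tcp [0.5548 0.0761 0.1814] F [0.2 3.4 2.1] T [ 0.6   0.06 -0.07] up [-0.     0.766  0.642] xt [ 0.003  0.642 -0.766] slot [0.5548 0.0536 0.1625] q [ 0.34  0.5   1.54 -0.81  1.5   0.57] grip 59.1 0.221
```

Emit:
move_arm(plan=[0,0.02,0.017,0,0,0,0,0.04,0.034,0,0,0,0,0.04,0.034,0,0,0])

```text
time_s: 8.93
eef_pos: [0.5544, 0.0782, 0.1821]
eef_rot: [0.3, 0.641, 0.64, -0.3]
wrist_force: [-0.5, 0.0, -0.2]
opening: 0.222
grasp_force: 58.9
```

```bash
python3 st.py
python3 - <<'E'
from h import *
c=cam("scene");cv2.imwrite("pics/s3.png",cv2.resize(c["pixels"][130:230,180:290,::-1],(660,600),interpolation=2))
E
```

```text
t 8.93 tcp [0.5544 0.0782 0.1821] F [-0.5  0.  -0.2] T [ 0.47  0.06 -0.05] up [0.    0.768 0.641] xt [ 0.001  0.641 -0.768] slot [0.5544 0.0557 0.1633] q [ 0.34  0.5   1.54 -0.81  1.51  0.57] grip 58.9 0.222
```

View pics/s3.png

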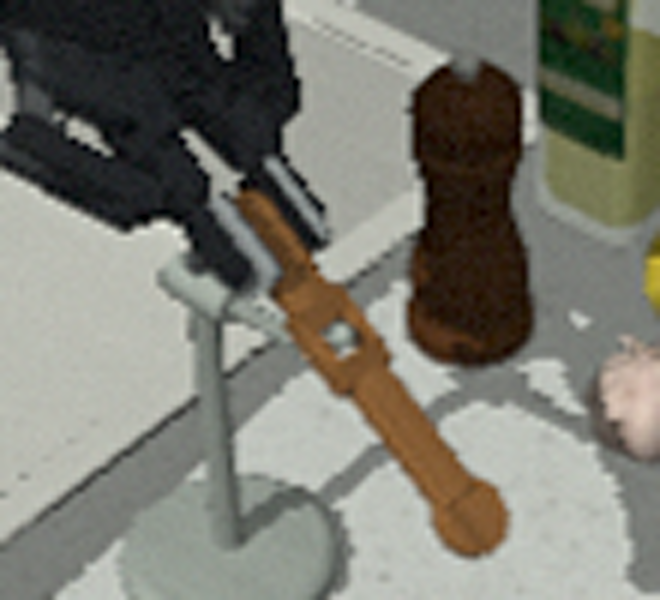

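Emit:
move_arm(plan=[0,-0.026,0.03,0,0,0,0,-0.052,0.062,0,0,0,0,-0.077,0.092,0,0,0,0,-0.077,0.092,0,0,0])

```text
time_s: 9.48
eef_pos: [0.5545, 0.0744, 0.1869]
eef_rot: [0.3, 0.641, 0.64, -0.299]
wrist_force: [0.1, 0.3, -1.2]
opening: 0.219
grasp_force: 58.8
```

```bash
python3 st.py
```

```text
t 9.47 tcp [0.5545 0.0744 0.1869] F [ 0.1  0.3 -1.2] T [ 0.5  -0.05  0.02] up [-0.     0.767  0.641] xt [ 0.001  0.641 -0.767] slot [0.5545 0.0519 0.1681] q [ 0.34  0.49  1.54 -0.81  1.51  0.57] grip 58.8 0.219
```

Emit:
move_arm(plan=[0,-0.026,0.03,0,0,0,0,-0.052,0.062,0,0,0,0,-0.077,0.092,0,0,0,0,-0.077,0.092,0,0,0])

```text
time_s: 9.98
eef_pos: [0.5546, 0.0706, 0.1915]
eef_rot: [0.3, 0.641, 0.64, -0.299]
wrist_force: [-0.5, 0.5, -0.3]
opening: 0.221
grasp_force: 58.8
```

Emit:
move_arm(plan=[0,-0.026,0.03,0,0,0,0,-0.052,0.062,0,0,0,0,-0.077,0.092,0,0,0,0,-0.077,0.092,0,0,0])

```text
time_s: 10.48
eef_pos: [0.5545, 0.0667, 0.1961]
eef_rot: [0.3, 0.641, 0.64, -0.299]
wrist_force: [-0.2, -0.3, -0.9]
opening: 0.223
grasp_force: 58.8
```

Emit:
move_arm(plan=[0,-0.17,0.2,0,0,0,0,-0.34,0.4,0,0,0,-0.1,-0.7,0.7,0,0,0,-0.3,-1.2,0.98,0.05,0,0,-0.6,-1.8,0.98,0.2,0,0,-0.9,-2.4,0.98,0.36,0,0,-1.2,-3.0,0.98,0.52,0,0,-1.5,-3.5,0.98,0.68,0,0,-1.8,-4.1,0.98,0.82,0,0,-2.13,-4.63,0.98,0.873,0,0])

```text
time_s: 11.72
eef_pos: [0.4471, -0.1677, 0.2466]
eef_rot: [0.002, 0.708, 0.706, 0.0]
wrist_force: [-0.2, 0.2, -0.2]
opening: 0.221
grasp_force: 58.7
```

Emit:
move_arm(plan=[0,0,0,0,0,0,0,0,0,0,0,0,0,0,0,0,0,0])

```text
time_s: 12.1
eef_pos: [0.4483, -0.1637, 0.245]
eef_rot: [0.001, 0.707, 0.707, -0.001]
wrist_force: [0.7, -0.5, -0.9]
opening: 0.218
grasp_force: 58.7
```

```bash
python3 st.py
python3 - <<'E'
from h import *
import pickle
C={n:cam(n) for n in("top","scene")};pickle.dump(C,open("c4.pkl","wb"))
s=C["scene"];t=C["top"]
for c in (t,s):
  print("tip exp",proj(c,[.448,-.165,.121]),"rim c",proj(c,[.448,-.165,.078]))
a=cv2.resize(s["pixels"][190:350,210:350],(525,600),interpolation=2);b=t["pixels"][190:300,280:390];b=cv2.resize(b,(275,275),interpolation=2)
im=np.zeros((600,800,3),np.uint8);im[:,:525]=a;im[:275,525:]=b
cv2.imwrite("pics/c4.png",im[:,:,::-1])
E
```

```text
t 12.1 tcp [ 0.4483 -0.1637  0.245 ] F [ 0.7 -0.5 -0.9] T [ 0.03  0.   -0.01] up [-0.     0.002  1.   ] xt [-0.001  1.    -0.002] slot [ 0.4483 -0.1638  0.2157] q [-0.6  -0.06  1.83 -0.    1.37 -0.6 ] grip 58.7 0.218
tip exp (np.float64(329.36032610121754), np.float64(245.6879635419722)) rim c (np.float64(326.56941119229634), np.float64(246.1403262673087))
tip exp (np.float64(287.46950148611626), np.float64(281.13107790991717)) rim c (np.float64(286.8944031050675), np.float64(294.81466824482254))
```

View pics/c4.png

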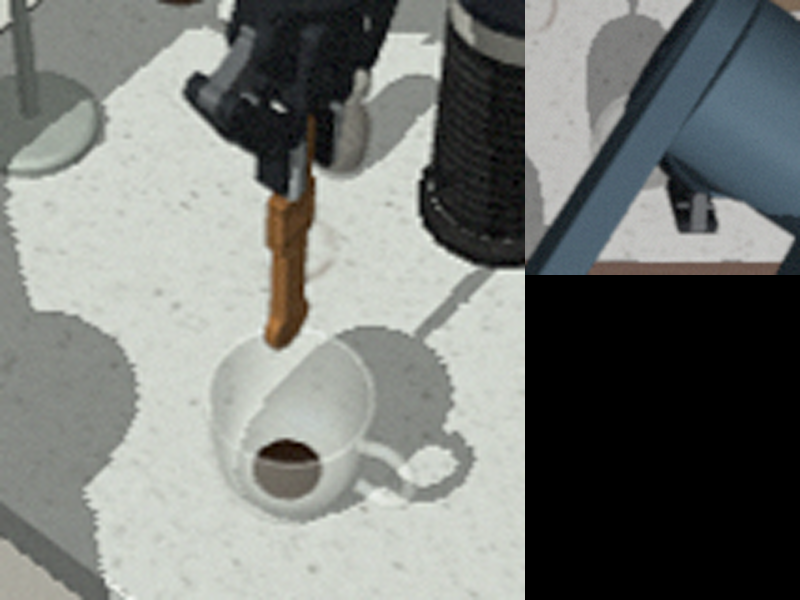

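Run:
```python
from h import *
import pickle
s=pickle.load(open("c4.pkl","rb"))["scene"]
for z in (.23,.2157,.19,.16,.13,.121): print(z,np.round(proj(s,[.4483,-.1637,z]),1), "dy+5:",np.round(proj(s,[.4483,-.1587,z]),1))
h=cv2.cvtColor(s["pixels"],cv2.COLOR_RGB2HSV);m=cv2.inRange(h,(5,110,40),(18,255,220))
for v in range(222,284,5):
    u=np.where(m[v,270:310])[0]+270
    if len(u):print(v,u.min(),u.max())
```

```text
0.23 [288.6 241.5] dy+5: [286.3 240.1]
0.2157 [288.4 247. ] dy+5: [286.1 245.7]
0.19 [288.  256.7] dy+5: [285.7 255.3]
0.16 [287.6 267.4] dy+5: [285.4 266.1]
0.13 [287.1 277.7] dy+5: [285.  276.3]
0.121 [287.  280.7] dy+5: [284.9 279.3]
222 292 293
227 292 293
232 292 292
237 292 293
242 283 292
247 282 292
252 282 291
257 283 290
262 283 290
267 283 290
272 283 291
277 281 289
```

Emit:
move_arm(plan=[0,-0.096,0,0,0,0,0,-0.096,-0.5,0,0,0,0,-0.096,-1.0,0,0,0,0,-0.096,-1.5,0,0,0,0,-0.096,-1.9,0,0,0,0,-0.096,-1.9,0,0,0])

```text
time_s: 12.95
eef_pos: [0.447, -0.1687, 0.1484]
eef_rot: [-0.001, 0.707, 0.707, -0.001]
wrist_force: [0.1, 0.2, -0.9]
opening: 0.226
grasp_force: 58.7
```

```bash
python3 st.py
```

```text
t 12.95 tcp [ 0.447  -0.1687  0.1484] F [ 0.1  0.2 -0.9] T [ 0.03 -0.02  0.02] up [ 0.003 -0.     1.   ] xt [0. 1. 0.] slot [ 0.4469 -0.1687  0.1191] q [-0.61  0.06  1.92 -0.    1.16 -0.61] grip 58.7 0.226
```

Emit:
move_arm(plan=[0,0.22,-0.04,-0.109,0,0,0,0.44,-0.1,-0.218,0,0,0,0.65,-0.18,-0.327,0,0,0,0.86,-0.28,-0.436,0,0,0,0.86,-0.28,-0.436,0,0])

```text
time_s: 13.58
eef_pos: [0.4481, -0.1245, 0.1358]
eef_rot: [0.153, 0.689, 0.691, -0.154]
wrist_force: [-0.2, -1.1, -1.3]
opening: 0.222
grasp_force: 58.8
```

```bash
cat >> st.py <<'E'
print("tip",(o["eef_pos"]-zt*.1243+yt*.0035).round(4))
E
python3 st.py
```

```text
t 13.57 tcp [ 0.4481 -0.1245  0.1358] F [-0.2 -1.1 -1.3] T [0.28 0.   0.03] up [-0.001  0.424  0.906] xt [-0.003  0.906 -0.424] slot [ 0.4481 -0.1369  0.1093] q [-0.24  0.06  2.02 -0.51  1.01  0.02] grip 58.8 0.222
tip [ 0.4481 -0.174   0.0218]
```

Emit:
move_arm(plan=[0,0,-0.1,0,0,0,0,0,-0.2,0,0,0,0,0,-0.24,0,0,0,0,0,-0.24,0,0,0])

```text
time_s: 14.08
eef_pos: [0.4478, -0.1271, 0.1238]
eef_rot: [0.153, 0.691, 0.689, -0.154]
wrist_force: [0.0, 0.1, -0.4]
opening: 0.219
grasp_force: 58.8
```

Emit:
move_arm(plan=[0,0,-0.02,0,0,0,0,0,-0.04,0,0,0,0,0,-0.04,0,0,0])

```text
time_s: 14.45
eef_pos: [0.4482, -0.1266, 0.1222]
eef_rot: [0.154, 0.691, 0.69, -0.154]
wrist_force: [0.0, 0.6, 2.9]
opening: 0.219
grasp_force: 59.3
```

Emit:
move_arm(plan=[0,0.06,-0.005,-0.026,0,0,0,0.12,-0.03,-0.052,0,0,0,0.18,-0.06,-0.079,0,0,0,0.233,-0.09,-0.105,0,0,0,0.233,-0.09,-0.105,0,0])

```text
time_s: 15.08
eef_pos: [0.4478, -0.1144, 0.117]
eef_rot: [0.189, 0.681, 0.681, -0.19]
wrist_force: [-0.4, -0.1, 0.4]
opening: 0.222
grasp_force: 58.9
```

```bash
python3 st.py
python3 - <<'E'
from h import *
s=cam("scene");a=cv2.resize(s["pixels"][190:350,210:350],(525,600),interpolation=2)
cv2.imwrite("pics/c5.png",a[:,:,::-1])
E
```

```text
t 15.07 tcp [ 0.4478 -0.1144  0.117 ] F [-0.4 -0.1  0.4] T [ 0.12  0.14 -0.03] up [0.    0.517 0.856] xt [-0.001  0.856 -0.517] slot [ 0.4478 -0.1296  0.0919] q [-0.15  0.13  2.04 -0.65  1.    0.22] grip 58.9 0.222
tip [ 0.4477 -0.1757  0.0088]
```

View pics/c5.png

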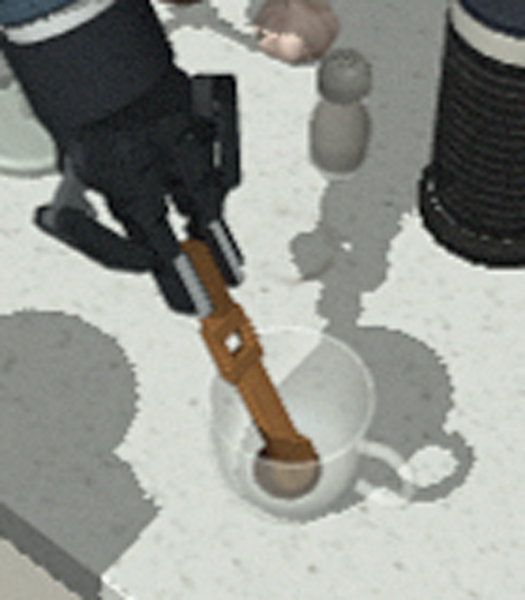

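Emit:
move_arm(plan=[0,-0.03,0.01,0,0,0,0,-0.06,0.01,0,0,0,0,0.0,-0.025,-0.026,0,0,0,0.05,-0.06,-0.052,0,0,0,0.05,-0.06,-0.052,0,0])

```text
time_s: 15.75
eef_pos: [0.4478, -0.1123, 0.1141]
eef_rot: [0.207, 0.676, 0.676, -0.207]
wrist_force: [0.5, -0.6, -0.5]
opening: 0.218
grasp_force: 58.8
```

```bash
python3 st.py
```

```text
t 15.75 tcp [ 0.4478 -0.1123  0.1141] F [ 0.5 -0.6 -0.5] T [0.33 0.09 0.04] up [0.    0.56  0.828] xt [ 0.     0.828 -0.56 ] slot [ 0.4478 -0.1287  0.0899] q [-0.12  0.16  2.03 -0.72  1.01  0.3 ] grip 58.8 0.218
tip [ 0.4477 -0.179   0.0092]
```

Emit:
move_arm(plan=[0,0.035,-0.025,-0.018,0,0,0,0.071,-0.055,-0.035,0,0,0,0.071,-0.055,-0.035,0,0])

```text
time_s: 16.12
eef_pos: [0.4481, -0.1088, 0.1117]
eef_rot: [0.219, 0.672, 0.672, -0.219]
wrist_force: [0.3, -1.5, 1.3]
opening: 0.222
grasp_force: 58.8
```

```bash
python3 st.py
```

```text
t 16.12 tcp [ 0.4481 -0.1088  0.1117] F [ 0.3 -1.5  1.3] T [-0.23  0.04  0.01] up [-0.     0.59   0.807] xt [ 0.     0.807 -0.59 ] slot [ 0.4481 -0.1261  0.0881] q [-0.09  0.18  2.03 -0.76  1.02  0.35] grip 58.8 0.222
tip [ 0.4481 -0.1793  0.0093]
```

Emit:
move_arm(plan=[0,-0.015,-0.018,0,0,0,0,-0.03,-0.036,0,0,0,0,-0.03,-0.036,0,0,0])

```text
time_s: 16.5
eef_pos: [0.4486, -0.1108, 0.1106]
eef_rot: [0.22, 0.673, 0.672, -0.219]
wrist_force: [0.2, -1.6, 4.6]
opening: 0.219
grasp_force: 59.3
```

```bash
python3 st.py
```

```text
t 16.5 tcp [ 0.4486 -0.1108  0.1106] F [ 0.2 -1.6  4.6] T [-0.62  0.03  0.01] up [-0.001  0.59   0.807] xt [ 0.001  0.807 -0.59 ] slot [ 0.4486 -0.1281  0.0869] q [-0.09  0.18  2.03 -0.76  1.02  0.36] grip 59.3 0.219
tip [ 0.4487 -0.1813  0.0081]
```

Emit:
move_arm(plan=[0,0,0.01,0,0,0,0,0,0.01,0,0,0,0,0,0.01,0,0,0,0,0,0.01,0,0,0], grip=32)

```text
time_s: 17.0
eef_pos: [0.4478, -0.1102, 0.1101]
eef_rot: [0.219, 0.673, 0.672, -0.219]
wrist_force: [-0.1, 0.4, 0.2]
opening: 0.375
grasp_force: 0.0
```

```bash
python3 st.py
python3 - <<'E'
from h import *
s=cam("scene");a=cv2.resize(s["pixels"][190:350,210:350],(525,600),interpolation=2)
cv2.imwrite("pics/c6.png",a[:,:,::-1])
E
```

```text
t 17.0 tcp [ 0.4478 -0.1102  0.1101] F [-0.1  0.4  0.2] T [ 0.28 -0.01 -0.01] up [0.    0.589 0.808] xt [ 0.001  0.808 -0.589] slot [ 0.4478 -0.1275  0.0864] q [-0.09  0.18  2.03 -0.76  1.02  0.35] grip 0.0 0.375
tip [ 0.4478 -0.1806  0.0076]
```

View pics/c6.png

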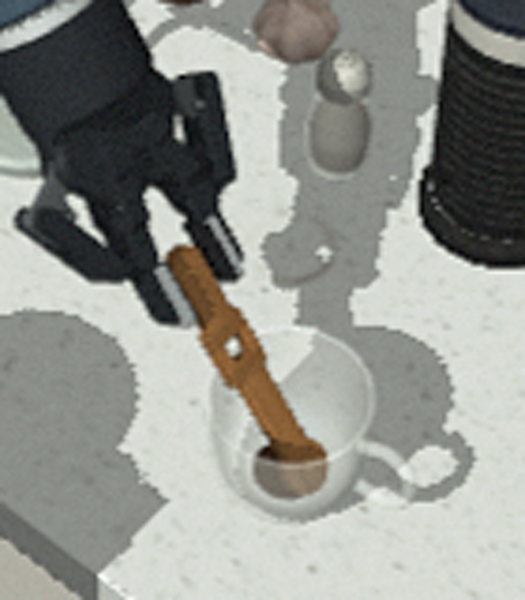

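Emit:
move_arm(plan=[0,0,0,0,0,0,0,0,0,0,0,0,0,0,0,0,0,0], grip=55)

```text
time_s: 17.42
eef_pos: [0.448, -0.1103, 0.1103]
eef_rot: [0.219, 0.673, 0.672, -0.219]
wrist_force: [-0.7, 0.3, 0.0]
opening: 0.639
grasp_force: 0.0
```

```bash
cat > mk.py <<'E'
from h import *
c=cam("scene");h=cv2.cvtColor(c["pixels"],cv2.COLOR_RGB2HSV);m=cv2.inRange(h,(5,110,40),(18,255,220));m[:245]=0;m[:,:240]=0;m[:,310:]=0
p=np.argwhere(m)[:,::-1].astype(np.float32);print(len(p),p.mean(0),p.min(0),p.max(0),cv2.fitLine(p,2,0,.01,.01).ravel()[:2])
E
python3 mk.py;python3 st.py
```

```text
618 [273.2411  284.54047] [254. 256.] [296. 312.] [0.5178033 0.8554997]
t 17.48 tcp [ 0.448  -0.1103  0.1103] F [-0.3 -0.3 -0. ] T [0.28 0.01 0.03] up [0.    0.589 0.808] xt [ 0.001  0.808 -0.589] slot [ 0.448  -0.1276  0.0867] q [-0.09  0.18  2.03 -0.76  1.02  0.35] grip 0.0 0.641
tip [ 0.448  -0.1807  0.0078]
```

Emit:
move_arm(plan=[0,0.1,0.13,0,0,0,0,0.25,0.34,0,0,0,0,0.5,0.68,0,0,0,0,0.8,1.1,0,0,0,0,1.2,1.65,0,0,0,0,1.6,2.2,0,0,0,0,1.6,2.2,0,0,0])

```text
time_s: 18.35
eef_pos: [0.4497, -0.0288, 0.2232]
eef_rot: [0.221, 0.672, 0.672, -0.217]
wrist_force: [0.5, 0.2, -0.3]
opening: 0.647
grasp_force: 0.0
```

```bash
python3 mk.py;python3 st.py
```

```text
618 [273.18286 284.45145] [254. 256.] [296. 312.] [0.5182458 0.8552317]
t 18.4 tcp [ 0.4487 -0.0295  0.2216] F [ 0.6 -0.  -0.3] T [ 0.25  0.03 -0.05] up [-0.003  0.589  0.808] xt [ 0.001  0.808 -0.589] slot [ 0.4488 -0.0467  0.1979] q [ 0.09  0.03  1.92 -0.65  1.31  0.3 ] grip 0.0 0.646
tip [ 0.4492 -0.0998  0.119 ]
```

```bash
python3 mk.py; python3 -c "
from bench import ctrl
print(ctrl.hand_in())"
```

```text
619 [273.18903 284.49274] [254. 256.] [296. 312.] [0.5173642  0.85576534]
the job is handed in; nothing more can be done
None
```

I worked the paddle off the hook by feel, with about 6 N the highest reading there. It now stands blade down in the upright glass cup, leaning on the rim at about 36°, and it stayed put after release. I handed the job in at about 18.5 s.

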